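Bring the check blank round on the guarded carousel and load it heavy end first

ROBOT

A 7-joint arm with a two-finger parallel gripper is mounted at the origin on the work surface. World frame = base frame: x ahead of the robot, y to its left, z up, the work surface at z = 0. Lengths are in m, angles in rad, forces in N, time in s.
With the tool pointing down it reaches from about 0.425 to 0.875 m from the base axis. Payload 8.4 kg.
Tool frame: the origin (TCP) lies on the mounting face of the last link; the fingertips stand 173 mm ahead of it and the grasp point (between the pads) lies 155 mm ahead of it; z points along the fingers, y is the line along which they close (so a half turn about z gives the same grasp; the last joint's range is limited). The gripper opens to 85 mm and grips with 20 to 120 N. Pads are 22 mm wide; open, the fingers measure 114 mm over their backs; the gripper's body (76 mm by 85 mm) begins 54 mm behind the grasp point. The pads swing forward as they close: fully open they stand 13 mm farther back than shut.
Start: joints at [-1.265, 0.333, 0.04, 1.465, -0.013, 1.343, -0.059], TCP at [0.256, 0.597, 0.405] pointing down, gripper open.
Joint ranges: [-2.58, 2.58], [-0.38, 2.09], [-1.3, 1.39], [0.25, 2.4], [-1.5, 4.64], [0.08, 2.09], [-2.65, 2.65]. Speed limits (rad/s): [2.22, 2.22, 2.79, 2.79, 3.14, 3.14, 3.14].

INTERFACE

Orientations are given as [roll, pitch, yaw] about the fixed x, y, z axes, in that order (R = Rz(yaw) Ry(pitch) Rx(roll)).
In Python, from station import robot gives the robot as it stands.
- The arm moves only by the tool apply_moves, never from a script. Its argument "plan" is a list of rows, each a list of 3 entries, a list of its own where there are three numbers: the shift along the tool's x, y, z in m, then the turn, a rotation vector about the tool's x, y, z in rad, then the opening, from -1 (shut) to 1 (fully open). In form: [[[dx, dy, dz], [wx, wy, wz], jaw], ...]. A call has 1 to 10 rows; each row shifts and turns the commanded pose from where the row before left it, along the tool's axes as they then stand; what a row does not reach is not made up. A row lasts 1/10 s, in which the tool goes at most 50 mm and 8.59 degrees, less where a joint would pass 70% of its speed; a pose out of reach is approached as far as the arm can. A call with a gripper value outside its range is refused whole. The fingers move at their own pace and stop on an object; the grip force is fixed at half the most. Time passes only in rows, so rows that do not move let the fingers close. It gives the time, the measured TCP pose, the force, the opening and the grip force at its end, in the units of the state.
- robot.get_state(): the state, without advancing time (a new reading comes with each control period).
- robot.grab_frame(name): name is "scene" or "top" or "wrist"; returns a dict with "frame" (480x640x3 uint8, red, green, blue), "camera_matrix" (3x3 intrinsics, pixels), "origin" and "orientation" of the camera in the world. Camera axes: x right, y down, z forward; pixel columns grow to the right and rows downward; lengths in m; the calibration is good to about 2 mm. A picture is of the moment at which its call begins. There is no depth.
- robot.finish_job(): hands the job in; it is judged then, once.
The state is a dict: "clock": time; "joints": joint angles; "joint_vel": joint speeds; "tau": joint torques, N m; "position": TCP position; "orientation": TCP orientation; "wrist_force": force on the tool from outside, world axes, zero at the start; "torque": the same for the moment, N m; "finger_gap": finger opening in m; "finger_force": force on a finger pad.
Only numpy, scipy, OpenCV 4.12 (cv2) and the standard library are available. Lean on these libraries where they do the work, as an engineer would, in place of code of your own. Each camera call takes 0.05 s, during which the arm holds its last target. There are 200 camera calls.

TASK

Turn the guarded carousel by the knob on top until the check blank (the plain medium-thick rod) faces the front opening, and take it out there. One end of it is much heavier but both look alike: find out which, and lay it gently in the reader's tipping cradle with the heavy end towards the reader's box, so that, let go, the cradle tips down towards the box and stays there. Leave the other parts on the carousel, and do not disturb the little jar standing near.

Things in the scene. Friction and masses are not known exactly. Their poses are not given: they have to be found in the camera images.
- stand: Fixed grey round stand of the carousel, 290 mm across, 14 mm high. Origin on the bench under the turning axis. Its front, where the carousel is open, is its -x side, marked by a small dark block (20 x 14 x 12 mm) 148 mm from the axis.
- guard_front (a point): Middle of the front lower edge of the carousel's fixed guard: a level steel grille 6 mm thick, underside 210 mm above the bench, from 105 mm before the turning axis to 166 mm behind it, 252 mm wide, bars 8 mm wide about 50 mm apart, on two 12 mm posts at stand x=160, y=+-100 mm. It overhangs the front place, so a gripper gets in there only from the front, leaning 25 to 40 degrees.
- turntable: White conical turntable, 272 mm across; origin on the bench on the turning axis, z up, orientation turns with it. Turns endlessly both ways, friction 0.12 N m, stays where left. Five places 72 degrees apart, parts lie radially; the blank's place lies along turntable -x, so it is in front when turntable x points as stand x.
- knob_grip (a point): Middle of the turning knob, on the turning axis above the guard, 266 mm above the bench: a black bar 52 mm long along turntable x, 14 mm thick (y), 42 mm high; grip it across the 14 mm.
- blank_center (a point): Centre of the check blank: plain aluminium rod, 24 mm diameter, 100 mm long, grey band near each end, 0.28 to 0.37 kg. x axis along the rod; on the carousel x points outward and 30 degrees down, on two V rests 76 mm apart with free room between them and 30 mm below. In either end hides a steel weight, 34 mm from the middle: held level the rod twists the gripper by 0.06 to 0.1 N m. It stays there while the rod is within 50 degrees of level.
- pin_center (a point): Centre of a thinner rod, 14 mm diameter, 100 mm long, on the carousel. Not wanted.
- canister_center (a point): Centre of a thicker rod, 34 mm diameter, 100 mm long, on the carousel. Not wanted.
- spool_center (a point): Centre of a 24 mm rod, 100 mm long, with a 38 mm disc round its middle, on the carousel. Not wanted.
- reader: Fixed small reader; origin on the bench under the cradle's middle. White box, 125 x 130 x 120 mm high, starting 90 mm towards +x of the origin; the cradle stands before it, along x; the robot is on the -x side. A grey foot 14 mm high, from x=-80 to 220 mm, 100 mm wide.
- reader_seat (a point): Fixed point of the reader 87 mm above the bench: where the blank's centre lies when it rests in the cradle and the cradle is level.
- cradle (a joint): Angle of the tipping cradle, rad: 0 level, +0.2 fully down towards the reader's box, -0.2 fully down towards the robot's side, where it lies while empty. Turns freely, with a very weak spring to -0.2. The blank with its heavy end to the box tips it to +0.2; the other way round it stays at -0.2. A level blank lowered into it pushes it level.
- cradle_hinge (a point): Middle of the cradle's hinge, 58 mm above the bench, 29 mm under the seat point. The cradle is a steel bar along reader x, 14 mm wide, with two V rests 76 mm apart (V bottom 17 mm below the seat point, room for fingers between them) and an end stop 55 mm each way from the middle (tops 3 mm below the seat point).
- jar: Small amber jar, 44 mm diameter, 55 mm high, loose on the bench; origin at the centre of its underside. To be left alone.
Not all that is in view belongs to the job. What is shaped like the part that bears spool_center but pink is not meant. What is shaped like the part that bears blank_center but orange is not meant.

How it is judged:
On the way:
1. the blank, still on its rests, is brought to the front opening (within 20 mm of the middle) (y of blank_center in the frame of stand between -0.02 and 0.02 m and x of blank_center in the frame of stand between -0.12 and -0.07 m and height (world z) of blank_center between 0.08 and 0.1 m), for 0.2 s.
At the end, for the whole second after the job is handed in: The blank lies at rest in the cradle, its centre within 20 mm of the seat point, and the cradle is tipped towards the reader's box (joint above 0.14 rad); the other three parts are on the carousel (centres within 155 mm of its foot) (value of joint cradle above 0.14 rad and distance between blank_center and reader_seat below 0.02 m and angle between the x axis of blank_center and the x axis of reader, either way round below 0.3 rad and linear speed of blank below 0.02 m/s and distance between each of pin_center, canister_center, spool_center and turntable below 0.155 m); the robot touches nothing.
It fails at once if the blank dropped or thrown into the cradle (faster than 0.6 m/s within 60 mm of the seat) (linear speed of blank above 0.6 m/s and distance between blank_center and reader_seat below 0.06 m).
It fails at once if another part taken off the carousel (distance between any of pin_center, canister_center, spool_center and turntable above 0.16 m).
It fails at once if the jar moved by more than 30 mm (distance of jar from where it was at the start of the episode above 0.03 m).
It also fails if it takes over 72 s, if anything falls off the work surface, if the arm or the gripper's body presses on something with over 40 N, if the wrist force passes 120 N, or if a joint passes its speed limit or range.

## Working session

There is one attempt and no reset: what is moved stays moved. The work goes in short steps, Python scripts to look and compute and a tool call to move; the robot and the scene stay as the last step left them, time stands still between calls to the robot, and variables do not carry over. Pictures are saved under pics/ and viewed, at most 10 in all, crops included, and the job is handed in when it is done.

Besides the shell and the picture viewer there is one more tool, called after "Request:" as name(argument=value, ...), one argument or row to a line, values as JSON. apply_moves: Moves the arm, as the interface text tells. Its arguments: {"type":"object","properties":{"plan":{"type":"array"}},"required":["plan"]}

```bash
ls; mkdir -p pics; cat > h.py <<'E'
import numpy as np, cv2
from station import robot
from scipy.spatial.transform import Rotation as R
def grab(n,f=None):
    d=robot.grab_frame(n)
    if f: cv2.imwrite('pics/'+f,d['frame'][:,:,::-1])
    return d
def camR(d):
    o=np.array(d['orientation'],float)
    if o.shape==(3,3): return o
    return R.from_euler('xyz',o).as_matrix() if o.size==3 else R.from_quat(o).as_matrix()
def ray(d,px):
    K=np.array(d['camera_matrix']); v=camR(d)@np.linalg.solve(K,[px[0],px[1],1]); return np.array(d['origin']),v/np.linalg.norm(v)
def onz(d,px,z):
    o,v=ray(d,px); return o+v*(z-o[2])/v[2]
def proj(d,p):
    c=np.array(d['camera_matrix'])@(camR(d).T@(np.array(p)-np.array(d['origin']))); return c[:2]/c[2]
def tri(d1,p1,d2,p2):
    o1,a=ray(d1,p1);o2,b=ray(d2,p2)
    s=np.linalg.lstsq(np.c_[a,-b],o2-o1,rcond=None)[0]; x=o1+s[0]*a;y=o2+s[1]*b
    return (x+y)/2,np.linalg.norm(x-y)
E
python3 - <<'E'
from h import *
a=grab('top','top0.png');b=grab('scene','scene0.png')
for d in(a,b): print(d['origin'],d['orientation'],d['camera_matrix'])
print(robot.get_state())
import pickle;pickle.dump((a,b),open('f0.pkl','wb'))
E
```

```text
pics
[ 0.40229885 -0.00493028  1.16847162] [-3.0254117   0.03696872 -1.55535762] [[549.4703066    0.         320.06635717]
 [  0.         549.4703066  247.14196807]
 [  0.           0.           1.        ]]
[ 1.12533656 -0.02398085  0.55062507] [-2.10469597 -0.00410824  1.54322706] [[453.79542194   0.         314.39264154]
 [  0.         453.79542194 238.51184267]
 [  0.           0.           1.        ]]
{'clock': 0.1, 'joints': array([-1.26522452,  0.33383013,  0.03987572,  1.46615788, -0.01336111,
        1.34331472, -0.05850601]), 'joint_vel': array([ 0.0002245 , -0.00298741, -0.00019386, -0.00162615,  0.00051492,
        0.00163003, -0.00097624]), 'tau': array([ 3.37681951e-03, -6.60018539e+01,  1.36947211e+00, -4.06477547e+01,
        1.68092258e-02,  8.86289170e-03, -3.02807985e-05]), 'position': array([0.25592956, 0.5973252 , 0.40392883]), 'orientation': array([-3.14015398e+00,  1.34598074e-04,  2.73680618e+00]), 'wrist_force': array([-0.20471238, -0.78133284, -0.15144282]), 'torque': array([-0.02885478,  0.06021887, -0.00470074]), 'finger_force': 0.0, 'finger_gap': 0.08544534199022064}
```

View pics/top0.png

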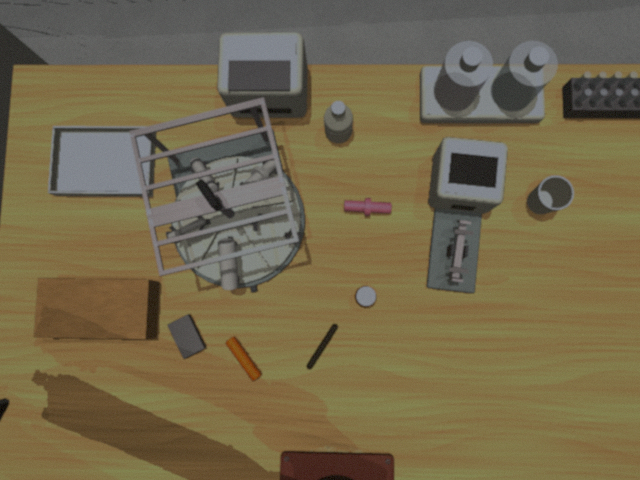

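View pics/scene0.png

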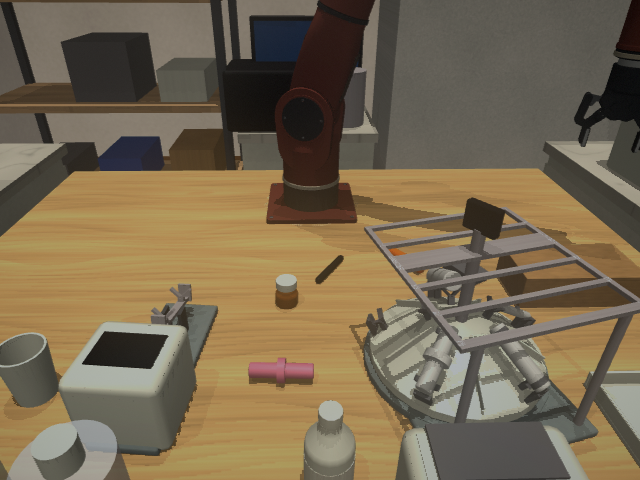

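The top view shows the carousel around (235,220), with the front block near (253,288), the knob at (210,195), the jar at (366,297) and the reader cradle at (457,252). The scene view shows the knob at (483,218). I'll enlarge the crops next.

```bash
python3 - <<'E'
from h import *
import pickle
a,b=pickle.load(open('f0.pkl','rb'))
def en(im): return np.clip(255*(im/255.)**0.6,0,255).astype(np.uint8)[:,:,::-1]
c=cv2.resize(en(a['frame'][95:300,120:320]),None,fx=2.9,fy=2.9,interpolation=cv2.INTER_CUBIC)[:594]
e=cv2.resize(en(a['frame'][200:300,420:490]),None,fx=2.9,fy=2.9,interpolation=cv2.INTER_CUBIC)
o=np.zeros((600,800,3),np.uint8);o[:c.shape[0],:c.shape[1]]=c;o[:e.shape[0],590:590+e.shape[1]]=e
cv2.imwrite('pics/c1.png',o)
cv2.imwrite('pics/c2.png',cv2.resize(en(b['frame'][195:440,355:640]),None,fx=2.4,fy=2.4,interpolation=cv2.INTER_CUBIC))
E
```

```text
(no output)
```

View pics/c1.png

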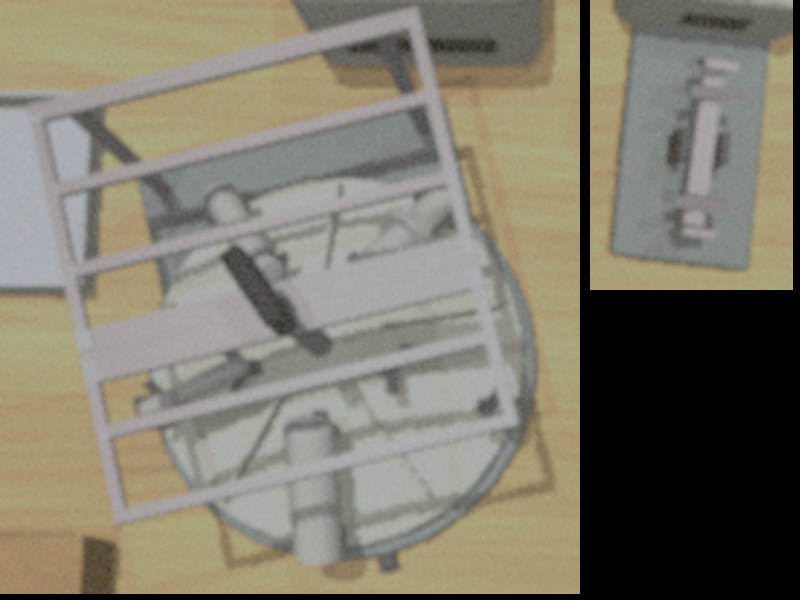

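View pics/c2.png

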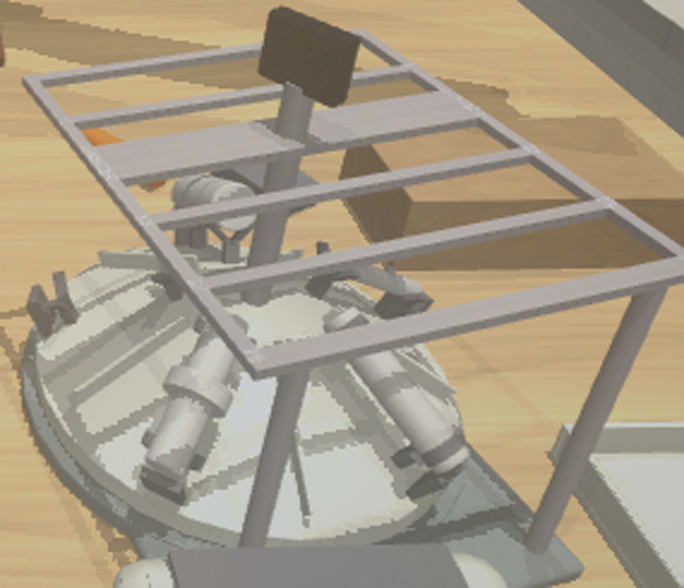

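The crops show:
- **Canister:** at the front, crop (315,490).
- **Blank:** the banded rod at back left, crop (240,225).
- **Spool:** at back right.
- **Pin:** on the left.
- **Knob bar:** along (235,255) to (290,325).

The grille's outer corners are at (35,110), (415,10), (520,425) and (118,522).

```bash
python3 - <<'E'
from h import *
import pickle
a,b=pickle.load(open('f0.pkl','rb'))
C=lambda x,y:(120+x/2.9-.5*(1-1/2.9),95+y/2.9-.33)
D=lambda x,y:(420+(x-590)/2.9-.33,200+y/2.9-.33)
S=lambda x,y:(355+x/2.4-.3,195+y/2.4-.3)
g=[onz(a,C(*p),.216)[:2] for p in [(35,110),(415,10),(520,425),(118,522)]]
m=np.array([[.166,.126],[.166,-.126],[-.105,-.126],[-.105,.126]])
def fit(m,g):
    g=np.array(g);mc=m-m.mean(0);gc=g-g.mean(0)
    th=np.arctan2((mc[:,0]*gc[:,1]-mc[:,1]*gc[:,0]).sum(),(mc*gc).sum())
    r=np.array([[np.cos(th),-np.sin(th)],[np.sin(th),np.cos(th)]]);t=g.mean(0)-r@m.mean(0)
    return t,th,np.linalg.norm((m@r.T+t)-g,axis=1)
t,th,e=fit(m,g);print('stand',t,np.degrees(th),e)
# triangulated grille front right / left corners
print('block',onz(a,C(390,562),.012))
# knob top face
k1,k2=onz(a,C(228,256),.287),onz(a,C(285,322),.287);print('knob ends?',k1,k2,np.degrees(np.arctan2(*(k1-k2)[1::-1])))
print('front-left grille tri', [tri(a,C(*p),b,S(*q)) for p,q in [((520,425),(25,78)),((415,10),(258,372))]])
# reader
f=[onz(a,D(*p),.014)[:2] for p in [(612,252),(748,269)]]
u=(f[1]-f[0]);L=np.linalg.norm(u);u/=L;xd=np.array([-u[1],u[0]])
print('reader foot',L,np.degrees(np.arctan2(xd[1],xd[0])),(f[0]+f[1])/2+.08*xd)
p1,p2=onz(a,D(718,62),.075),onz(a,D(692,238),.075);print('cradle ends',p1,p2,(p1+p2)/2,np.degrees(np.arctan2(*(p1-p2)[1::-1])))
print('jar',onz(a,(366,296),.055))
for w in (a,b):
    print(proj(w,[*t,.287]),proj(w,[*t,.014]))
E
```

```text
stand [0.5920055  0.21668768] 14.779900305459659 [0.00437437 0.00304669 0.00111071 0.00288334]
block [0.44730876 0.17781499 0.012     ]
knob ends? [0.6092706  0.23224817 0.287     ] [0.57135554 0.19810099 0.287     ] 42.00693180782915
front-left grille tri [(array([0.52341633, 0.07032327, 0.21369281]), np.float64(0.002064742948844833)), (array([0.78433965, 0.14004546, 0.21354175]), np.float64(0.0006860849428431464))]
reader foot 0.09719604125151801 -6.388190614848971 [ 0.53031757 -0.24217331]
cradle ends [ 0.5849991  -0.24887815  0.075     ] [ 0.46362668 -0.2295836   0.075     ] [ 0.52431289 -0.23923088  0.075     ] -9.03271566698884
jar [ 0.43363919 -0.05586302  0.055     ]
[207.21941603 193.2738743 ] [237.92785011 220.45495443]
[484.61405498 202.95996079] [451.88940643 354.1157805 ]
```

Request:
apply_moves(
  plan=[
    [[-0.038,-0.018,-0.015],[0,0,0],1],
    [[-0.038,-0.018,-0.015],[0,0,0],1],
    [[-0.038,-0.018,-0.015],[0,0,0],1],
    [[-0.038,-0.018,-0.015],[0,0,0],1],
    [[-0.038,-0.018,-0.01],[0,0,0],1],
    [[-0.038,-0.018,-0.01],[0,0,0],1],
    [[-0.038,-0.018,-0.01],[0,0,0],1],
    [[-0.038,-0.018,-0.01],[0,0,0],1],
    [[-0.038,-0.018,0],[0,0,0],1],
    [[-0.038,-0.018,0],[0,0,0],1],
  ],
)

```text
clock: 1.1
position: [0.5352, 0.2809, 0.5049]
orientation: [3.141, 0.0, 2.737]
wrist_force: [0.7, 0.3, -0.1]
finger_gap: 0.0856
finger_force: 0.0
```

Request:
apply_moves(
  plan=[
    [[-0.038,-0.018,0],[0,0,0],1],
    [[-0.038,-0.018,0],[0,0,0],1],
    [[0,0,0],[0,0,0.143],1],
    [[0,0,0],[0,0,0.143],1],
    [[0,0,0],[0,0,0.143],1],
    [[0,0,0],[0,0,0.143],1],
    [[0,0,0],[0,0,0.143],1],
    [[0,0,0],[0,0,0.143],1],
    [[0,0,0],[0,0,0.143],1],
    [[0,0,0],[0,0,0.143],1],
  ],
)

```text
clock: 2.1
position: [0.59, 0.2193, 0.5042]
orientation: [-3.141, 0.0, 1.587]
wrist_force: [0.1, -0.5, -1.1]
finger_gap: 0.0851
finger_force: 0.0
```

Request:
apply_moves(
  plan=[
    [[0,0,0],[0,0,0.143],1],
    [[0,0,0],[0,0,0.143],1],
    [[0,0,0],[0,0,0.143],1],
    [[0,0,0],[0,0,0.143],1],
    [[0,0,0],[0,0,0.143],1],
    [[0,0,0],[0,0,0.143],1],
    [[0,0,0],[0,0,0],1],
    [[0,0,0],[0,0,0],1],
  ],
)

```text
clock: 2.9
position: [0.59, 0.2194, 0.5044]
orientation: [-3.142, 0.001, 0.739]
wrist_force: [-0.2, -0.5, -0.4]
finger_gap: 0.0854
finger_force: 0.0
```

```bash
python3 - <<'E'
from h import *
import pickle
s=robot.get_state();print(s['clock'],s['position'],s['orientation'],s['joints'],s['wrist_force'])
d=grab('wrist','w1.png');print(d['origin'],d['orientation'],d['camera_matrix'][0][0]);t=grab('top')
pickle.dump((d,t),open('f1.pkl','wb'))
print(proj(d,[.591,.216,.287]))
E
```

```text
2.9 [0.59000245 0.21942833 0.50442783] [-3.14157031e+00  5.77356561e-04  7.39151678e-01] [-0.8941696   0.2880089   0.60816032  1.38011245 -0.1629684   1.52414474
 -1.12947313] [-0.22540342 -0.47731068 -0.35070278]
[0.65152476 0.27629293 0.47367122] [ 2.81259233e+00  3.63773753e-04 -8.32119810e-01] 428.4632139463549
[329.93451394 292.81702869]
```

View pics/w1.png

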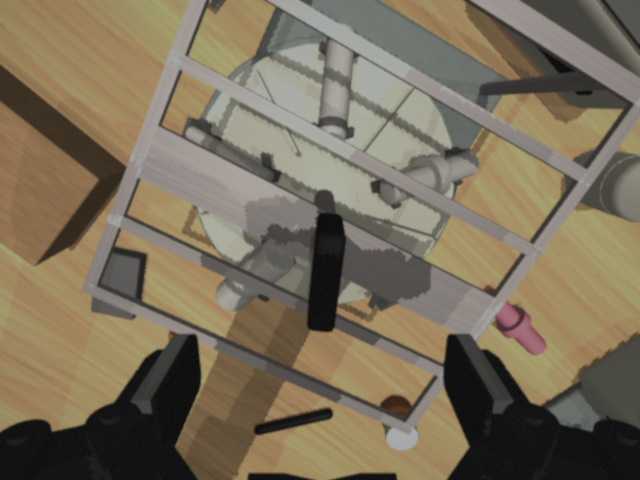

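The wrist view shows the black knob centred near (326,275), between the open fingers, with the pin on the left, the blank at top, the spool on the right and the canister at front left. I'll descend and grip.

Request:
apply_moves(
  plan=[
    [[-0.001,0.003,0.02],[0,0,0],1],
    [[0,0,0.03],[0,0,0],1],
    [[0,0,0.02],[0,0,0],1],
    [[0,0,0.013],[0,0,0],0],
    [[0,0,0],[0,0,0],-0.5],
    [[0,0,0],[0,0,0],-1],
    [[0,0,0],[0,0,0],-1],
    [[0,0,0],[0,0,0],-1],
    [[0,0,0],[0,0,0],-1],
    [[0,0,0],[0,0,0],-1],
  ],
)

```text
clock: 4.0
position: [0.5907, 0.2174, 0.4233]
orientation: [-3.14, -0.001, 0.736]
wrist_force: [-8.2, 1.3, 7.4]
finger_gap: 0.0134
finger_force: 76.1
```

```bash
python3 - <<'E'
from h import *
s=robot.get_state();print(s)
E
```

```text
{'clock': 4.0, 'joints': array([-0.89028607,  0.31246751,  0.59647168,  1.51607852, -0.17957872,
        1.36730819, -1.11437225]), 'joint_vel': array([ 9.31022224e-04,  5.40973124e-04,  9.54581775e-04,  3.16169523e-03,
        1.10409918e-03, -2.75950037e-05,  1.53099848e-03]), 'tau': array([  2.68751487, -51.78338885,   9.68446255, -39.1476202 ,
         1.13464393,  -2.11403869,  -0.1301354 ]), 'position': array([0.59073489, 0.21735761, 0.42332292]), 'orientation': array([-3.13961628e+00, -1.17949623e-03,  7.36464339e-01]), 'wrist_force': array([-8.1627433 ,  1.31114371,  7.4060611 ]), 'torque': array([0.31140174, 1.31144267, 0.09111467]), 'finger_force': 76.10431417822838, 'finger_gap': 0.013417131513917968}
```

Request:
apply_moves(
  plan=[
    [[0,0,0],[0,0,-0.07],-1],
    [[0,0,0],[0,0,-0.14],-1],
    [[0,0,0],[0,0,-0.14],-1],
    [[0,0,0],[0,0,-0.14],-1],
    [[0,0,0],[0,0,-0.14],-1],
    [[0,0,0],[0,0,-0.14],-1],
    [[0,0,0],[0,0,-0.14],-1],
    [[0,0,0],[0,0,-0.14],-1],
    [[0,0,0],[0,0,-0.14],-1],
    [[0,0,0],[0,0,-0.14],-1],
  ],
)

```text
clock: 5.0
position: [0.5925, 0.2168, 0.4234]
orientation: [3.136, 0.0, 2.07]
wrist_force: [10.8, 3.9, -1.5]
finger_gap: 0.0138
finger_force: 75.0
```

Request:
apply_moves(
  plan=[
    [[0,0,0],[0,0,-0.14],-1],
    [[0,0,0],[0,0,-0.14],-1],
    [[0,0,0],[0,0,-0.14],-1],
    [[0,0,0],[0,0,-0.14],-1],
    [[0,0,0],[0,0,-0.14],-1],
    [[0,0,0],[0,0,-0.14],-1],
    [[0,0,0],[0,0,-0.14],-1],
    [[0,0,0],[0,0,-0.14],-1],
    [[0,0,0],[0,0,-0.14],-1],
    [[0,0,0],[0,0,-0.07],-1],
  ],
)

```text
clock: 6.0
position: [0.593, 0.2189, 0.4235]
orientation: [3.139, 0.009, -2.881]
wrist_force: [18.8, 13.6, -5.6]
finger_gap: 0.0137
finger_force: 71.9
```

Request:
apply_moves(
  plan=[
    [[0,0,0],[0,0,0],-1],
    [[0,0,0],[0,0,0],-1],
    [[0,0,0],[0,0,0],-1],
  ],
)

```text
clock: 6.3
position: [0.593, 0.2189, 0.4234]
orientation: [3.139, 0.009, -2.886]
wrist_force: [16.4, 10.8, -3.8]
finger_gap: 0.0132
finger_force: 71.6
```

```bash
python3 - <<'E'
from h import *
import pickle
s=robot.get_state();print(s['clock'],s['position'],s['orientation'],s['joints'],s['wrist_force'],s['torque'])
b=grab('scene','s2.png');t=grab('top','t2.png');pickle.dump((t,b),open('f2.pkl','wb'))
c=cv2.resize(t['frame'][100:310,120:320],None,fx=2.4,fy=2.4,interpolation=cv2.INTER_CUBIC)
e=cv2.resize(b['frame'][190:400,360:500],None,fx=2.4,fy=2.4,interpolation=cv2.INTER_CUBIC)
cv2.imwrite('pics/c3.png',np.clip(255*(np.hstack([c,e[:c.shape[0],:320]])/255.)**.6,0,255).astype(np.uint8)[:,:,::-1])
E
```

```text
6.3 [0.59296912 0.2189053  0.42343389] [ 3.13875703  0.00923053 -2.88605095] [-0.59904697  0.28536169  0.22015819  1.49829156 -0.06460369  1.35536583
  1.45206193] [16.37525077 10.83436863 -3.78456117] [ 2.04151161 -2.7985322   0.12726337]
```

View pics/c3.png

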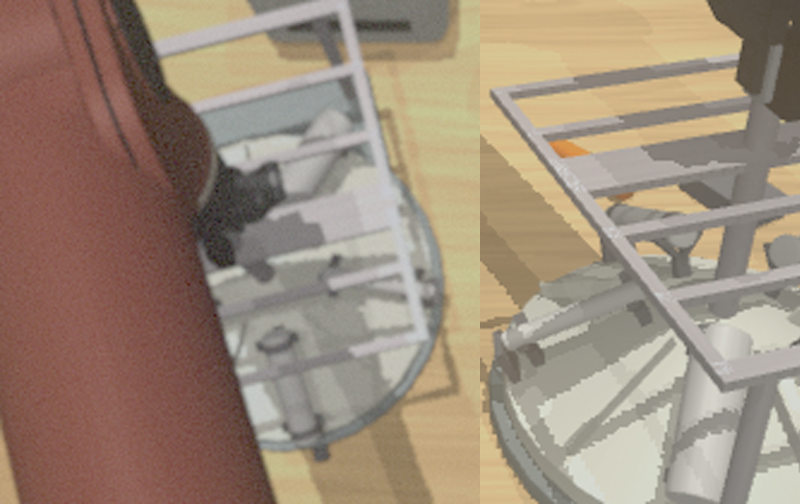

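The blank now lies at the front, near crop (290,385) and just in line with the block. I'll release the knob, rise and take a torque baseline.

Request:
apply_moves(
  plan=[
    [[0,0,0],[0,0,0],1],
    [[0,0,0],[0,0,0],1],
    [[0,0,0],[0,0,0],1],
    [[0,0,0],[0,0,0],1],
    [[0,0,-0.02],[0,0,0],1],
    [[0,0,-0.03],[0,0,0],1],
    [[0,0,-0.03],[0,0,0],1],
    [[0,0,-0.02],[0,0,0],1],
    [[0,0,0],[0,0,0],1],
    [[0,0,0],[0,0,0],1],
  ],
)

```text
clock: 7.4
position: [0.5913, 0.2163, 0.5217]
orientation: [3.142, 0.0, -2.889]
wrist_force: [-0.1, 0.1, -0.3]
finger_gap: 0.0857
finger_force: 0.0
```

```bash
cat >> h.py <<'E'
def tq(n=6):
    W=[]
    for i in range(n):
        s=robot.get_state(); W.append(np.r_[s['wrist_force'],s['torque']]); robot.grab_frame('wrist')
    W=np.array(W); Rt=R.from_euler('xyz',s['orientation']).as_matrix()
    print(s['clock'],s['position'].round(4),s['orientation'].round(4),s['joints'].round(3))
    print('F',W[:,:3].mean(0).round(2),'T tool',(W[:,3:].mean(0)@Rt).round(4),'sd',(W[:,3:]@Rt).std(0).round(4),'F tool',(W[:,:3].mean(0)@Rt).round(2))
E
python3 - <<'E'
from h import *
tq()
E
```

```text
7.65 [0.5913 0.2164 0.5207] [-3.1413e+00 -1.6000e-03 -2.8884e+00] [-0.601  0.262  0.231  1.333 -0.059  1.555  1.448]
F [ 0.25 -0.06 -0.5 ] T tool [-0.021  -0.0263 -0.0036] sd [0.0106 0.0272 0.0432] F tool [-0.23 -0.12  0.5 ]
```

Request:
apply_moves(
  plan=[
    [[0.046,0,0],[0,0,0],1],
    [[0.046,0,0],[0,0,0],1],
    [[0.046,0,0],[0,0,0],1],
    [[0.046,0,0],[0,0,0],1],
    [[0.045,0,0],[0,0,0],1],
    [[0,0,0],[0,-0.144,0],1],
    [[0,0,0],[0,-0.144,0],1],
    [[0,0,0],[0,-0.144,0],1],
    [[0,0,0],[0,-0.144,0],1],
    [[0,0,0],[0,0,0],1],
  ],
)

```text
clock: 8.7
position: [0.3764, 0.1616, 0.5214]
orientation: [3.139, 0.479, -2.894]
wrist_force: [-0.5, -1.2, -0.3]
finger_gap: 0.0856
finger_force: 0.0
```

Request:
apply_moves(
  plan=[
    [[0,0,0],[0,0,0],1],
    [[0,0,0],[0,0,0],1],
  ],
)

```text
clock: 8.9
position: [0.3764, 0.1632, 0.5214]
orientation: [3.137, 0.475, -2.89]
wrist_force: [-0.5, -0.1, 0.0]
finger_gap: 0.085
finger_force: 0.0
```

```bash
python3 - <<'E'
from h import *
import pickle
s=robot.get_state();print(s['clock'],s['position'],s['orientation'],s['joints'])
t=grab('top','t3.png');w=grab('wrist','w3.png');pickle.dump((t,w),open('f3.pkl','wb'))
th=.258;u=np.array([np.cos(th),np.sin(th)]);A=np.array([.592,.217])
for x,z in[(-.095,.09),(-.095+.05*.866,.09+.025),(-.095-.05*.866,.09-.025)]:
    print(proj(w,[*(A+u*x),z]),proj(t,[*(A+u*x),z]))
E
```

```text
8.9 [0.37636235 0.16319211 0.52141316] [ 3.13747937  0.47491116 -2.88986541] [-0.36765779 -0.37597073 -0.1522865   1.96578259  0.07100449  1.08871218
  1.28278423]
[315.70531802 102.0233434 ] [241.29875712 260.03709705]
[316.20381347 158.27133505] [234.04590339 237.36526454]
[315.16996194  41.61616326] [248.29574508 281.90911389]
```

View pics/w3.png

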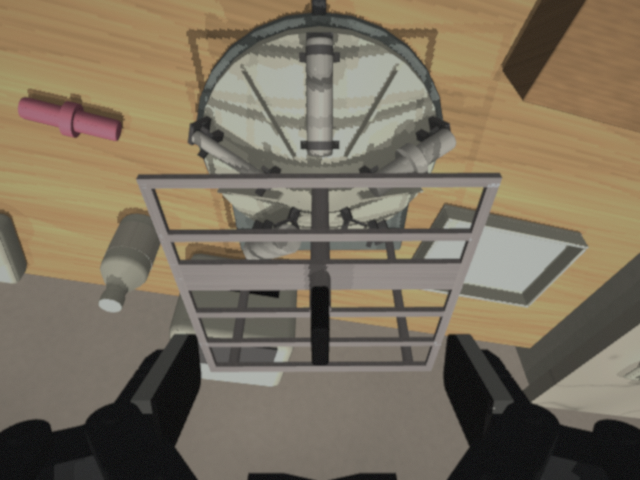

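The blank is seen straight ahead, from (318,35) to (320,152), aligned with the knob at (320,320). The arm stopped at joint 2's limit, so I'll fit its kinematics from the recorded states to plan a reachable grasp.

```bash
cat > k.py <<'E'
import numpy as np, itertools
from scipy.optimize import least_squares
from scipy.spatial.transform import Rotation as R
J=[[-1.26522452,.33383013,.03987572,1.46615788,-.01336111,1.34331472,-.05850601],[-.8941696,.2880089,.60816032,1.38011245,-.1629684,1.52414474,-1.12947313],[-.36765779,-.37597073,-.1522865,1.96578259,.07100449,1.08871218,1.28278423],[-.601,.262,.231,1.333,-.059,1.555,1.448]]
P=[[.25592956,.5973252,.40392883],[.59000245,.21942833,.50442783],[.37636235,.16319211,.52141316],[.5913,.2164,.5207]]
O=[[-3.14015,.000135,2.736806],[-3.14157,.000577,.73915],[3.13747937,.47491116,-2.88986541],[-3.1413,-.0016,-2.8884]]
J=np.array(J);P=np.array(P);RO=R.from_euler('xyz',O)
def fk(q,p,s):
    h,L1,L2,d,b,c=p
    r=R.from_euler('z',b+s[0]*q[0])*R.from_euler('y',q[1]);x=np.array([0,0,h])+r.apply([0,0,L1])
    r=r*R.from_euler('z',s[1]*q[2])*R.from_euler('y',q[3]);x=x+r.apply([0,0,L2])
    r=r*R.from_euler('z',s[2]*q[4])*R.from_euler('y',q[5])*R.from_euler('z',s[3]*q[6]+c);x=x+r.apply([0,0,d])
    return x,r
def res(p,s):
    o=[]
    for q,x,r in zip(J,P,RO):
        a,b=fk(q,p,s);o+=[*(a-x),*(.3*(r.inv()*b).as_rotvec())]
    return np.array(o)
best=None
for s in itertools.product([1,-1],repeat=4):
    for c in (0,1.57,3.14,-1.57):
        f=least_squares(res,[.35,.4,.4,.15,0,c],args=(s,))
        if best is None or f.cost<best[0]: best=(f.cost,f.x,s)
cost,par,sg=best
lo=np.array([-2.58,-.38,-1.3,.25,-1.5,.08,-2.65]);hi=np.array([2.58,2.09,1.39,2.4,4.64,2.09,2.65])
def ik(x,r,q0,w=.3):
    def e(q):
        a,b=fk(q,par,sg);return np.r_[a-x,w*(r.inv()*b).as_rotvec(),1e-4*(q-q0)]
    f=least_squares(e,np.clip(q0,lo+.03,hi-.03),bounds=(lo+.02,hi-.02));return f.x,np.linalg.norm(e(f.x)[:3]),np.linalg.norm(e(f.x)[3:6])/w
E
python3 - <<'E'
from k import *
print(cost,par.round(4),sg,np.abs(res(par,sg)).max())
th=.258;A=np.array([.592,.217]);
def tgt(x,z,L): # grasp point stand x, height, lean
    zt=np.array([np.sin(L),0,-np.cos(L)]);ts=np.array([x,0,z])-.155*zt
    Rs=R.from_euler('z',th)
    r=Rs*R.from_matrix(np.c_[np.cross([0,1,0],zt),[0,1,0],zt])
    return Rs.apply(ts)+[*A,0],r
for L in (25,28,30,33,36):
  for x,z in((-.098,.09),(-.15,.09),(-.15,.12),(-.15,.2),(-.098,.115)):
    X,r=tgt(x,z,np.radians(L));q,e1,e2=ik(X,r,J[2]);print(L,x,z,X.round(3),q.round(2),e1.round(4),e2.round(4))
E
```

```text
0.00014962854108440188 [ 0.2635  0.5296  0.4947  0.2469 -0.0754  1.4976] (-1, -1, -1, -1) 0.010342335883085746
25 -0.098 0.09 [0.434 0.175 0.23 ] [-0.36  0.01 -0.14  2.32  0.18  0.39  1.18] 0.0 0.0
25 -0.15 0.09 [0.384 0.162 0.23 ] [-0.35 -0.08 -0.17  2.38  0.15  0.44  1.19] 0.0091 0.0247
25 -0.15 0.12 [0.384 0.162 0.26 ] [-0.35 -0.15 -0.16  2.38  0.11  0.48  1.23] 0.0 0.0
25 -0.15 0.2 [0.384 0.162 0.34 ] [-0.36 -0.26 -0.13  2.27  0.06  0.7   1.3 ] 0.0 0.0
25 -0.098 0.115 [0.434 0.175 0.255] [-0.35 -0.03 -0.14  2.29  0.14  0.46  1.22] 0.0 0.0
28 -0.098 0.09 [0.427 0.173 0.227] [-0.35 -0.01 -0.15  2.36  0.25  0.32  1.11] 0.0 0.0
28 -0.15 0.09 [0.377 0.16  0.227] [-0.34 -0.08 -0.19  2.38  0.18  0.43  1.15] 0.0214 0.0584
28 -0.15 0.12 [0.377 0.16  0.257] [-0.34 -0.16 -0.18  2.38  0.13  0.47  1.2 ] 0.0116 0.0313
28 -0.15 0.2 [0.377 0.16  0.337] [-0.36 -0.29 -0.14  2.31  0.07  0.64  1.28] 0.0 0.0
28 -0.098 0.115 [0.427 0.173 0.252] [-0.34 -0.06 -0.16  2.34  0.19  0.38  1.17] 0.0 0.0
30 -0.098 0.09 [0.422 0.172 0.224] [-0.35 -0.02 -0.16  2.38  0.31  0.28  1.04] 0.0031 0.0085
30 -0.15 0.09 
[... 565 characters left out ...]
29 -0.16 -0.24  2.38  0.17  0.45  1.16] 0.0321 0.0872
33 -0.15 0.2 [0.365 0.157 0.33 ] [-0.36 -0.34 -0.15  2.38  0.1   0.53  1.24] 0.0005 0.0014
33 -0.098 0.115 [0.416 0.17  0.245] [-0.31 -0.07 -0.2   2.38  0.29  0.3   1.06] 0.0082 0.0225
36 -0.098 0.09 [0.409 0.169 0.215] [-0.36 -0.01 -0.17  2.38  0.47  0.26  0.87] 0.0278 0.0761
36 -0.15 0.09 [0.359 0.155 0.215] [-0.28 -0.08 -0.28  2.38  0.3   0.39  1.01] 0.0543 0.1484
36 -0.15 0.12 [0.359 0.155 0.245] [-0.3  -0.16 -0.25  2.38  0.21  0.44  1.1 ] 0.0444 0.1209
36 -0.15 0.2 [0.359 0.155 0.325] [-0.35 -0.35 -0.17  2.38  0.11  0.52  1.22] 0.0129 0.0344
36 -0.098 0.115 [0.409 0.169 0.24 ] [-0.28 -0.07 -0.24  2.38  0.35  0.29  0.99] 0.0206 0.0564
```

Request:
apply_moves(
  plan=[
    [[0.02,0,0.039],[0,0,0],1],
    [[0.02,0,0.039],[0,0,0],1],
    [[0.02,0,0.039],[0,0,0],1],
    [[0.02,0,0.039],[0,0,0],1],
    [[0.02,0,0.039],[0,0,0],1],
    [[0,0,0],[0,0,0],1],
    [[0,0,0],[0,0,0],1],
  ],
)

```text
clock: 9.7
position: [0.377, 0.1649, 0.3031]
orientation: [3.138, 0.476, -2.888]
wrist_force: [1.2, -0.2, 1.3]
finger_gap: 0.0855
finger_force: 0.0
```

```bash
python3 - <<'E'
from h import *
import pickle
s=robot.get_state();print(s['clock'],s['position'],s['orientation'],s['joints'])
t=grab('top','t4.png');w=grab('wrist','w4.png');b=grab('scene','s4.png');pickle.dump((t,w,b),open('f4.pkl','wb'))
Rt=R.from_euler('xyz',s['orientation']).as_matrix()
print('grasp now',s['position']+Rt@[0,0,.155],'px of points .06 ahead of grasp', proj(w,s['position']+Rt@[0,0,.155+.09]))
d=np.r_[s['position'][:2]-[.592,.217],s['position'][2]];c,si=np.cos(.258),np.sin(.258);print('stand TCP',c*d[0]+si*d[1],-si*d[0]+c*d[1],d[2])
cv2.imwrite('pics/c4.png',np.hstack([cv2.resize(w['frame'],(400,300)),cv2.resize(b['frame'][190:400,340:640],(400,300))])[:,:,::-1])
E
```

```text
9.7 [0.37696097 0.16491175 0.3030978 ] [ 3.13800224  0.47595976 -2.88803413] [-0.34166259 -0.22840103 -0.21815074  2.31706502  0.15814423  0.59745934
  1.14904431]
grasp now [0.44556985 0.18326567 0.16532641] px of points .06 ahead of grasp [320.0043013  263.30140721]
stand TCP -0.22121189184702006 0.00450237412396718 0.303097798763578
```

View pics/c4.png

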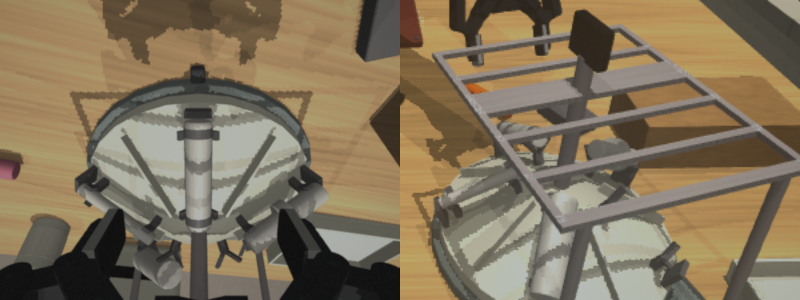

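The wrist view at full scale shows the rod from (317,179) to (320,371), well centred between the fingers, with nothing in the way.

```bash
python3 - <<'E'
from h import *
import pickle
t,w,b=pickle.load(open('f4.pkl','rb'))
# rod column extents: intensity profile along x=318
g=cv2.cvtColor(w['frame'],cv2.COLOR_RGB2GRAY);print(g[160:390:4,318].tolist()); print(g[290,280:360:2].tolist())
A=np.array([.592,.217,0]);Rs=R.from_euler('z',.258)
n=np.array([-.5,0,.866]) # plane normal of top surface line
for px in [(317,180),(318,272),(320,370)]:
    o,v=ray(w,px);o=Rs.inv().apply(o-A);v=Rs.inv().apply(v)
    p0=np.array([-.095,0,.09])+.012*n
    k=((p0-o)@n)/(v@n);print(px,(o+k*v).round(4))
E
```

```text
[92, 101, 102, 83, 40, 48, 48, 51, 71, 89, 147, 156, 126, 94, 94, 94, 153, 177, 177, 178, 178, 178, 179, 180, 173, 173, 117, 116, 116, 126, 159, 179, 180, 180, 180, 179, 180, 179, 178, 172, 166, 167, 167, 167, 178, 180, 180, 180, 138, 105, 105, 113, 179, 104, 69, 70, 71, 70]
[122, 121, 123, 122, 122, 122, 124, 108, 91, 121, 132, 144, 150, 159, 162, 167, 174, 176, 179, 179, 179, 179, 174, 166, 162, 155, 142, 132, 118, 98, 123, 125, 124, 124, 123, 123, 125, 125, 124, 125]
(317, 180) [-0.1529  0.0037  0.0704]
(318, 272) [-0.112   0.0039  0.0941]
(320, 370) [-0.0622  0.0045  0.1228]
```

Request:
apply_moves(
  plan=[
    [[-0.002,0,0.018],[0,0,0],1],
    [[-0.002,0,0.018],[0,0,0],1],
    [[-0.002,0,0.018],[0,0,0],1],
    [[-0.002,0,0.018],[0,0,0],1],
    [[-0.001,0,0.019],[0,0,0],1],
    [[0,0,0],[0,0,0],1],
    [[0,0,0],[0,0,0],1],
  ],
)

```text
clock: 10.55
position: [0.4255, 0.1771, 0.227]
orientation: [3.138, 0.479, -2.89]
wrist_force: [0.9, 0.5, 1.0]
finger_gap: 0.0854
finger_force: 0.0
```

```bash
python3 - <<'E'
from h import *
import pickle
s=robot.get_state();print(s['clock'],s['position'],s['orientation'],s['joints'])
w=grab('wrist','w5.png');b=grab('scene','s5.png')
d=np.r_[s['position'][:2]-[.592,.217],s['position'][2]];c,si=np.cos(.258),np.sin(.258);print('stand TCP',c*d[0]+si*d[1],-si*d[0]+c*d[1],d[2])
Rt=R.from_euler('xyz',s['orientation']).as_matrix();G=s['position']+Rt@[0,0,.155];print('grasp',G,proj(w,G))
cv2.imwrite('pics/c5.png',np.hstack([cv2.resize(w['frame'],(400,300)),cv2.resize(b['frame'][190:400,340:640],(400,300))])[:,:,::-1])
E
```

```text
10.55 [0.42549307 0.17711733 0.22702115] [ 3.13781294  0.47850355 -2.88998414] [-0.30126682  0.01138342 -0.24260591  2.2983894   0.35151051  0.39176101
  0.98437099]
stand TCP -0.17117187514311438 0.003921141917270832 0.22702114724524408
grasp [0.49446946 0.19545302 0.08943096] [319.6571175  363.87076218]
```

View pics/c5.png

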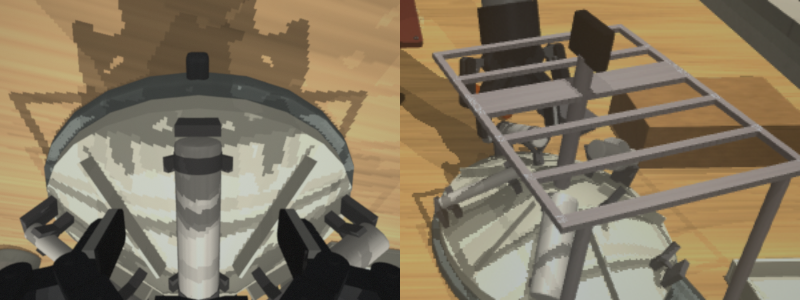

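The fingers straddle the rod's middle, with the grasp point at about (200,227) in the half-scale view. I'll close on it.

Request:
apply_moves(
  plan=[
    [[0,0,0],[0,0,0],0],
    [[0,0,0],[0,0,0],-0.4],
    [[0,0,0],[0,0,0],-1],
    [[0,0,0],[0,0,0],-1],
    [[0,0,0],[0,0,0],-1],
    [[0,0,0],[0,0,0],-1],
    [[0,0,0],[0,0,0],-1],
    [[0,0,0],[0,0,0],-1],
  ],
)

```text
clock: 11.45
position: [0.4249, 0.1768, 0.226]
orientation: [3.138, 0.477, -2.89]
wrist_force: [-5.4, -2.8, 6.6]
finger_gap: 0.0225
finger_force: 58.2
```

Request:
apply_moves(
  plan=[
    [[0,0,-0.006],[0,0,0],-1],
    [[0,0,-0.01],[0,0,0],-1],
    [[0,0,-0.014],[0,0,0],-1],
    [[-0.002,0,-0.005],[0,0.08,0],-1],
    [[-0.001,0,-0.005],[0,0.08,0],-1],
    [[-0.001,0,-0.004],[0,0.08,0],-1],
    [[0.01,0,-0.003],[0,0,0],-1],
    [[0.01,0,-0.003],[0,0,0],-1],
    [[0,0,0],[0,0,0],-1],
  ],
)

```text
clock: 12.35
position: [0.3878, 0.1669, 0.2674]
orientation: [3.139, 0.238, -2.888]
wrist_force: [-0.5, -0.5, -3.5]
finger_gap: 0.0224
finger_force: 58.9
```

```bash
python3 - <<'E'
from h import *
s=robot.get_state();print(s)
d=np.r_[s['position'][:2]-[.592,.217],s['position'][2]];c,si=np.cos(.258),np.sin(.258);print('stand TCP',c*d[0]+si*d[1],-si*d[0]+c*d[1],d[2])
E
```

```text
{'clock': 12.35, 'joints': array([-0.31494704, -0.07715803, -0.21643786,  2.23975285,  0.06721937,
        0.74906173,  1.24778269]), 'joint_vel': array([ 0.00133197,  0.02160714,  0.00833641, -0.03060606,  0.0106285 ,
       -0.00950012,  0.00409148]), 'tau': array([-7.67317344e-02, -3.18906426e+01,  2.70972904e-01, -3.77494776e+01,
        2.48668380e-01, -1.61647752e+00, -1.49958290e-02]), 'position': array([0.3877665, 0.1669216, 0.267389 ]), 'orientation': array([ 3.13888192,  0.23751149, -2.88827157]), 'wrist_force': array([-0.46200918, -0.49671314, -3.50689591]), 'torque': array([-0.12789326,  0.48679199,  0.01187353]), 'finger_force': 58.91496956348419, 'finger_gap': 0.022367828708286314}
stand TCP -0.21025118908631119 0.0036886995582442114 0.2673890014085899
```

Request:
apply_moves(
  plan=[
    [[0.007,0,-0.029],[0,0,0],-1],
    [[0.007,0,-0.029],[0,0,0],-1],
    [[0,0,-0.02],[0,0.119,0],-1],
    [[0,0,-0.02],[0,0.119,0],-1],
    [[0,0,-0.03],[0,0,0],-1],
    [[0,0,-0.03],[0,0,0],-1],
    [[0,0,0],[0,0,0],-1],
    [[0,0,0],[0,0,0],-1],
    [[0,0,0],[0,0,0],-1],
  ],
)

```text
clock: 13.25
position: [0.3562, 0.1583, 0.419]
orientation: [3.139, -0.002, -2.888]
wrist_force: [-0.2, -0.1, -3.4]
finger_gap: 0.0223
finger_force: 59.5
```

```bash
python3 - <<'E'
from h import *
tq(20)
w=grab('wrist','w6.png');b=grab('scene','s6.png');t=grab('top','t6.png')
cv2.imwrite('pics/c6.png',np.hstack([cv2.resize(w['frame'],(400,300)),cv2.resize(b['frame'],(400,300))])[:,:,::-1])
E
```

```text
14.2 [0.3567 0.1585 0.4204] [ 3.1382e+00 -6.0000e-04 -2.8880e+00] [-0.318 -0.205 -0.182  2.003 -0.041  1.34   1.338]
F [ 0.16 -0.03 -3.04] T tool [0.0031 0.0902 0.0142] sd [0.0358 0.0283 0.0326] F tool [-0.15 -0.08  3.04]
```

View pics/c6.png

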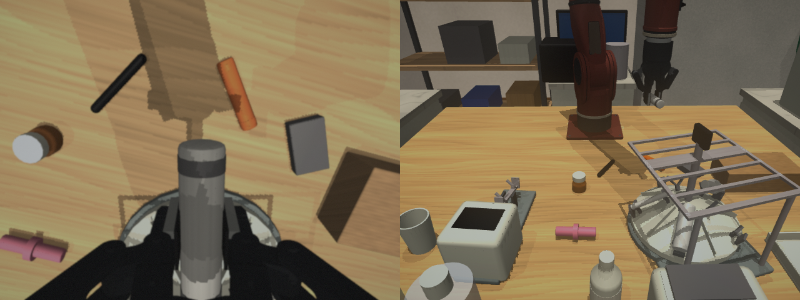

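The wrist view shows the rod held level and centred, and the scene view shows the other parts still on the carousel. The moment about tool y is +0.09 N m, or about +0.1 above the baseline. That puts the centre of mass on the tool −x side, so the inner end is the heavy one. The tool must face yaw ≈ 173° at the reader, so I'll move there and refine its pose.

Request:
apply_moves(
  plan=[
    [[-0.013,-0.039,-0.01],[0,0,0],-1],
    [[-0.013,-0.04,-0.01],[0,0,0],-1],
    [[-0.014,-0.04,-0.01],[0,0,0],-1],
    [[-0.013,-0.04,-0.01],[0,0,0],-1],
    [[-0.014,-0.039,-0.01],[0,0,0],-1],
    [[-0.013,-0.04,-0.01],[0,0,0],-1],
    [[-0.014,-0.039,-0.01],[0,0,0],-1],
    [[-0.013,-0.039,-0.01],[0,0,0],-1],
    [[0,0,0],[0,0,0.12],-1],
    [[0,0,0],[0,0,0.125],-1],
  ],
)

```text
clock: 15.4
position: [0.5402, -0.1222, 0.4989]
orientation: [3.139, -0.002, -3.14]
wrist_force: [-0.2, 0.4, -3.3]
finger_gap: 0.0227
finger_force: 59.8
```

Request:
apply_moves(
  plan=[
    [[0,0,0],[0,0,0.125],-1],
    [[0,0,0],[0,0,0],-1],
    [[0,0,0],[0,0,0],-1],
    [[0,0,0],[0,0,0],-1],
  ],
)

```text
clock: 15.8
position: [0.5397, -0.1207, 0.4992]
orientation: [3.139, -0.002, 3.028]
wrist_force: [0.3, 0.4, -3.2]
finger_gap: 0.0223
finger_force: 59.8
```

```bash
python3 - <<'E'
from h import *
import pickle
tq(20)
w=grab('wrist','w7.png');pickle.dump(w,open('f7.pkl','wb'))
c=np.array([.527,-.24,.084]);u,v=proj(w,c);print(u,v)
x0,y0=int(np.clip(u-125,0,390)),int(np.clip(v-95,0,290))
print(x0,y0)
cv2.imwrite('pics/c7.png',np.clip(255*(cv2.resize(w['frame'][y0:y0+190,x0:x0+250],None,fx=3.1,fy=3.1,interpolation=cv2.INTER_CUBIC)/255.)**.7,0,255).astype(np.uint8)[:,:,::-1])
E
```

```text
16.75 [ 0.5397 -0.1208  0.4993] [ 3.1387e+00 -1.8000e-03  3.0251e+00] [-0.07   0.098  0.231  1.561 -0.025  1.486  1.616]
F [-0.07  0.14 -2.95] T tool [0.0005 0.0878 0.0078] sd [0.0241 0.0231 0.0231] F tool [0.08 0.13 2.95]
188.0928473992062 202.4938181260743
63 107
```

View pics/c7.png

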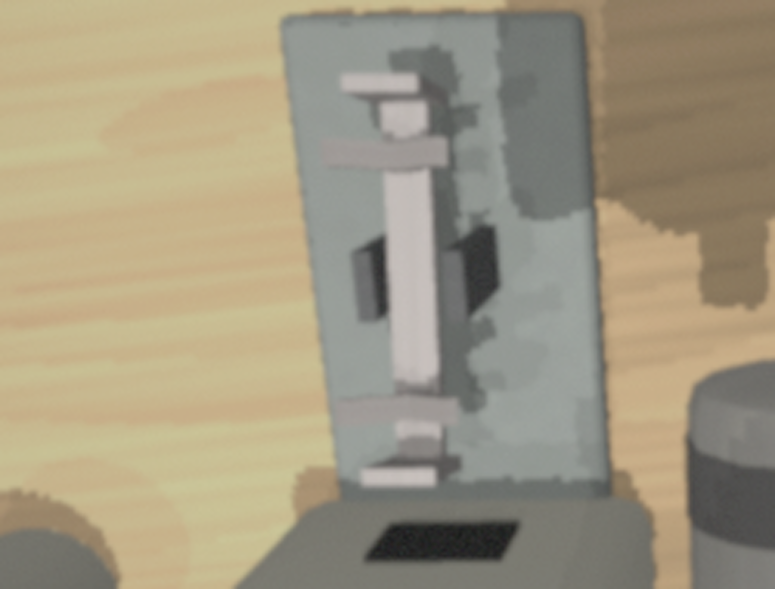

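The wrist crop shows the cradle along crop x≈380 to 400. The near stop's top is at (380,83), the far one at (398,477), and the foot's front corners are at (284,18) and (582,14).

```bash
python3 - <<'E'
from h import *
import pickle
w=pickle.load(open('f7.pkl','rb'))
D=lambda p:(63+p[0]/3.1-.34,107+p[1]/3.1-.34)
n,f=onz(w,D((380,83)),.073),onz(w,D((398,477)),.0945)
u=(f-n)[:2];L=np.linalg.norm(u);u/=L;print('stops',n,f,L,np.degrees(np.arctan2(u[1],u[0])),'origin',(n+f)[:2]/2+.005*u)
c=[onz(w,D(p),.014)[:2] for p in [(284,18),(582,14),(342,495),(608,495)]]
print(np.array(c).round(4))
m=(c[0]+c[1])/2
for a,b in((0,2),(1,3)): print(np.degrees(np.arctan2(*(c[b]-c[a])[::-1])))
e=c[0]-c[1];print(np.linalg.norm(e),np.degrees(np.arctan2(e[1],e[0]))-90)
th=np.radians(-6);print('origin foot',m+.08*np.array([np.cos(th),np.sin(th)]))
print('Vrests',onz(w,D((388,152)),.072),onz(w,D((398,410)),.086))
# held rod ends: where's rod centre relative to grasp
s=robot.get_state();Rt=R.from_euler('xyz',s['orientation']).as_matrix()
for dx in(-.05,0,.05): print(proj(w,s['position']+Rt@[dx,0,.155]))
g=cv2.cvtColor(w['frame'],cv2.COLOR_RGB2GRAY);print(g[200:400:4,320].tolist())
E
```

```text
stops [ 0.46717625 -0.23268374  0.073     ] [ 0.57926777 -0.24559663  0.0945    ] 0.11283284732840645 -6.571477282562628 origin [ 0.52818916 -0.2397124 ]
[[ 0.445  -0.2775]
 [ 0.4551 -0.181 ]
 [ 0.61   -0.2965]
 [ 0.6215 -0.2   ]]
-6.582732582172691
-6.513406845290958
0.09705276473015347 -185.97377517507647
origin foot [ 0.52957643 -0.2375854 ]
Vrests [ 0.48666691 -0.2349353   0.072     ] [ 0.56094216 -0.24407216  0.086     ]
[319.69267318 479.2089967 ]
[319.3875665  364.54837063]
[319.00571521 221.04673385]
[138, 141, 135, 140, 152, 152, 74, 75, 76, 79, 91, 99, 95, 95, 95, 50, 49, 52, 49, 49, 50, 60, 96, 94, 96, 97, 95, 95, 95, 94, 94, 96, 95, 95, 95, 97, 94, 94, 93, 94, 94, 95, 94, 94, 94, 94, 94, 94, 94, 94]
```

Request:
apply_moves(
  plan=[
    [[-0.001,-0.039,0],[0,0,0],-1],
    [[-0.002,-0.04,0],[0,0,0],-1],
    [[-0.002,-0.04,0],[0,0,0],-1],
    [[0,0,0],[0,0.04,0],-1],
    [[-0.0017,0,0.042],[0,0,0],-1],
    [[-0.0017,0,0.042],[0,0,0],-1],
    [[-0.0017,0,0.042],[0,0,0],-1],
    [[-0.0017,0,0.042],[0,0,0],-1],
    [[-0.0017,0,0.042],[0,0,0],-1],
    [[0,0,0],[0,0,0],-1],
  ],
)

```text
clock: 17.85
position: [0.5286, -0.2378, 0.2832]
orientation: [3.137, -0.052, 3.026]
wrist_force: [-1.4, 0.2, -2.9]
finger_gap: 0.0221
finger_force: 59.7
```

Request:
apply_moves(
  plan=[
    [[0,0,0],[0,0,0],-1],
    [[0,0,0],[0,0,0],-1],
  ],
)

```text
clock: 18.05
position: [0.5316, -0.2394, 0.2915]
orientation: [3.139, -0.038, 3.025]
wrist_force: [0.1, -0.3, -2.3]
finger_gap: 0.0222
finger_force: 59.7
```

```bash
python3 - <<'E'
from h import *
import pickle
tq(6)
s=robot.get_state();Rt=R.from_euler('xyz',s['orientation']).as_matrix();print('grasp',s['position']+Rt@[0,0,.155],'xhat',Rt[:,0],'y',Rt[:,1])
b=grab('scene','s8.png');t=grab('top','t8.png');pickle.dump((t,b),open('f8.pkl','wb'))
c=cv2.resize(b['frame'][230:390,90:250],(600,600),interpolation=cv2.INTER_CUBIC);cv2.imwrite('pics/c8.png',np.clip(255*(c/255.)**.7,0,255).astype(np.uint8)[:,:,::-1])
E
```

```text
18.3 [ 0.5309 -0.2391  0.2901] [ 3.1389 -0.0397  3.0252] [ 0.084  0.304  0.311  1.768 -0.093  1.125  1.88 ]
F [ 0.32 -0.3  -2.92] T tool [-0.0032  0.0282  0.0019] sd [0.0215 0.025  0.0197] F tool [-0.47 -0.27  2.9 ]
grasp [ 0.52467034 -0.2378656   0.13486469] xhat [-0.99243868  0.11596298  0.040225  ] y [0.11616658 0.99322593 0.00275381]
```

View pics/c8.png

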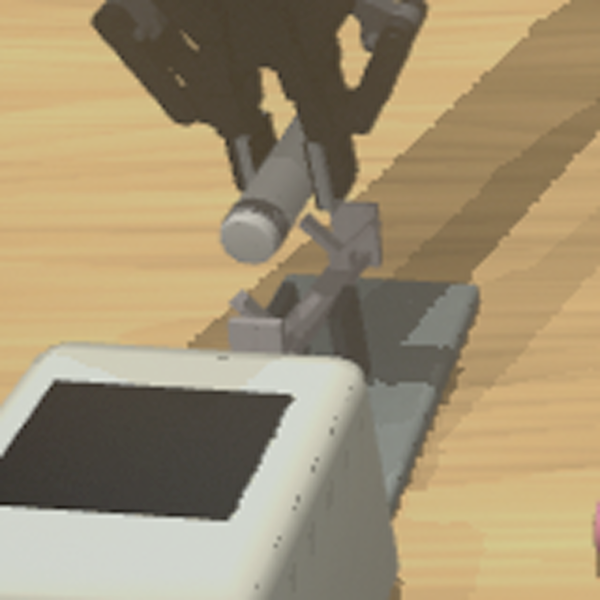

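The scene crop shows the rod above the cradle and in line with it, the box-side end at (250,235) over the far stop at (255,335). I'll lower it slowly.

Request:
apply_moves(
  plan=[
    [[0,-0.001,0.012],[0,0,0],-1],
    [[-0.0005,0,0.012],[0,0,0],-1],
    [[-0.0005,0,0.008],[0,0,0],-1],
    [[-0.0005,0,0.005],[0,0,0],-1],
    [[0,0,0.004],[0,0,0],-1],
    [[0,0,0],[0,0,0],-1],
  ],
)

```text
clock: 19.05
position: [0.5302, -0.2398, 0.2471]
orientation: [3.139, -0.043, 3.025]
wrist_force: [-0.3, -0.1, -2.3]
finger_gap: 0.0222
finger_force: 59.8
```

Request:
apply_moves(
  plan=[
    [[0,0,0.002],[0,0,0],-1],
    [[0,0,0.002],[0,0,0],-1],
    [[0,0,0],[0,0,0],-1],
    [[0,0,0],[0,0,0],-1],
  ],
)

```text
clock: 19.45
position: [0.5303, -0.2403, 0.2444]
orientation: [3.139, -0.04, 3.025]
wrist_force: [-0.1, -2.7, 1.7]
finger_gap: 0.0219
finger_force: 60.6
```

```bash
python3 - <<'E'
from h import *
import pickle
tq(5)
s=robot.get_state();Rt=R.from_euler('xyz',s['orientation']).as_matrix();print('grasp',s['position']+Rt@[0,0,.155])
b=grab('scene','s9.png');c=cv2.resize(b['frame'][230:390,90:250],(600,600),interpolation=cv2.INTER_CUBIC);cv2.imwrite('pics/c9.png',np.clip(255*(c/255.)**.7,0,255).astype(np.uint8)[:,:,::-1])
E
```

```text
19.65 [ 0.5303 -0.2403  0.2443] [ 3.1394 -0.0405  3.0249] [ 0.095  0.355  0.303  1.807 -0.111  1.037  1.895]
F [-0.42 -3.42  3.55] T tool [ 0.6212  0.0181 -0.0102] sd [0.0939 0.0287 0.0332] F tool [ 0.16 -3.44 -3.56]
grasp [ 0.52410202 -0.23921848  0.08946074]
```

The wrist force swung from −3 to +3.5 N, so the rod is seated in both V rests. I'll ease 1 mm sideways and open.

Request:
apply_moves(
  plan=[
    [[0,-0.001,0],[0,0,0],-1],
    [[0,0,0],[0,0,0],-1],
    [[0,0,0],[0,0,0],-0.3],
    [[0,0,0],[0,0,0],-0.2],
    [[0,0,0],[0,0,0],0],
    [[0,0,0],[0,0,0],0.1],
    [[0,0,0],[0,0,0],0.1],
    [[0,0,0],[0,0,0],0.1],
    [[0,0,0],[0,0,0],0.1],
  ],
)

```text
clock: 20.65
position: [0.53, -0.2407, 0.2437]
orientation: [3.139, -0.042, 3.025]
wrist_force: [0.3, -0.8, -0.7]
finger_gap: 0.0474
finger_force: 0.0
```

```bash
python3 - <<'E'
from h import *
import pickle
s=robot.get_state();print(s['clock'],s['wrist_force'],s['finger_gap'],s['torque'])
b=grab('scene','s10.png');pickle.dump(b,open('f10.pkl','wb'))
e=np.array([np.cos(-.114),np.sin(-.114),0]);O=np.array([.5285,-.2394,.087])
hg=O-[0,0,.029]
for a in(.2,0,-.2): # box-end centre prediction for cradle angle a
    p=hg+e*(.05*np.cos(a)+.029*np.sin(a))+np.array([0,0,.029*np.cos(a)-.05*np.sin(a)]);print(a,proj(b,p))
hsv=cv2.cvtColor(b['frame'],cv2.COLOR_RGB2HSV);g=b['frame'].mean(2).astype(int)
print(g[270:335:3,140:190:3])
E
```

```text
20.65 [ 0.30364021 -0.7695069  -0.68599086] 0.047373503166032824 [ 0.03251668 -0.02822093 -0.01379431]
0.2 [160.30598237 325.41269936]
0 [160.32278809 318.14893464]
-0.2 [160.95210398 310.61258769]
[[ 38  93  39  37  36  37  37  37  36  36  37  36  35  35  35  35  53]
 [ 40  38  39  39  35  36  82 143 140  56  37  36  36  34  35  35  37]
 [ 40  40  39  37  35  37 150 150 149 150 150  36  36  38  36  37  36]
 [ 39  38  37  37  35  59 144 144 143 144  92  50  37  36  38  36  36]
 [ 38  37  38  38  35  37  98 157 157 156  85  89  90  36  37  37  38]
 [150  58  39  39  35  35  43 152 153  72  87  90  89  80  38  38  37]
 [154 154  39  42  58  34  34 151 150  82  89  92  88  82  37  38  37]
 [135 136 130  51  65  36  35 137 137  88  90  90  86  78  49  59  37]
 [150 151 147  41  79  35  35  93  96  91 103  89  83  74  48  78  36]
 [147 147 146  41  82  37  35  49 100 103 101  86  80  73  69  79  39]
 [139 139 139  79  81  37  35  70 102 104  99  90  76  75  61  80  48]
 [154 154 154 154 148  66  38  98 103 103  96  84  72  74  89  68  64]
 [153 154 153 153 153 153 148 102 105 100  92  79  76  65  50  50  75]
 [154 153 153 153 152 101  96 103 104  98  88  75  76  56  43  49  64]
 [151 151 151 152 148 100 117 104 101  93  82  73  75  45  41  42  63]
 [144 144 142  93  92  80  87  89  87 131  90  77  62  47  42  41  58]
 [149 150  96  97  97  77 118  79  79  68  72  75  59  47  41  42  58]
 [143  94  99 101 118 156 167 162 136  59  92 116  58  46  42  42  58]
 [166 162 157 153 150 146 142 127 140 114 103  92  58  47  44  42  51]
 [183 183 183 183 182 182 185 197 197 196 197 197 197 193 169  81  44]
 [183 183 183 184 182 197 197 197 197 197 197 197 197 192 181 147  54]
 [106 143 148 184 197 198 197 197 197 198 197 197 195 188 170 129  59]]
```

Request:
apply_moves(
  plan=[
    [[0.0004,0,-0.01],[0,0,0],0.1],
    [[0.0006,0,-0.015],[0,0,0],0.1],
    [[0.001,0,-0.025],[0,0,0],0.1],
    [[0.0016,0,-0.04],[0,0,0],0.1],
    [[0.0016,0,-0.04],[0,0,0],1],
    [[0.0016,0,-0.04],[0,0,0],1],
    [[0,0,-0.04],[0,0,0],1],
    [[0,0.04,0],[0,0,0],1],
    [[0,0.04,0],[0,0,0],1],
    [[0,0,0],[0,0,0],1],
  ],
)

```text
clock: 21.7
position: [0.5421, -0.1562, 0.4559]
orientation: [3.136, -0.04, 3.033]
wrist_force: [0.0, 0.1, -0.2]
finger_gap: 0.0854
finger_force: 0.0
```

```bash
python3 - <<'E'
from h import *
import pickle
s=robot.get_state();print(s['clock'],s['position'],s['wrist_force'])
w=grab('wrist','w11.png');b=grab('scene','s11.png');t=grab('top','t11.png');pickle.dump((w,b,t),open('f11.pkl','wb'))
e=np.array([np.cos(-.114),np.sin(-.114),0]);O=np.array([.5285,-.2394,.087]);hg=O-[0,0,.029]
def pt(a,l,up=.041): return hg+e*(l*np.cos(a)+up*np.sin(a))+np.array([0,0,up*np.cos(a)-l*np.sin(a)])
for n,d in(('w',w),('t',t),('s',b)):
    for a in(.2,-.2): print(n,a,[proj(d,pt(a,l)).round(1).tolist() for l in(-.05,0,.05)])
g=cv2.cvtColor(w['frame'],cv2.COLOR_RGB2GRAY).astype(int)
p0,p1=proj(w,pt(.2,-.07)),proj(w,pt(.2,.07))
for k in np.linspace(0,1,57):
    p=p0+k*(p1-p0); print(int(p[1]),g[int(p[1]),int(p[0])-1:int(p[0])+2].mean().round(),end='; ')
E
```

```text
21.7 [ 0.5421345  -0.1562329   0.45585121] [ 0.0241411   0.10391456 -0.15236555]
w 0.2 [[204.6, 177.4], [212.3, 237.8], [219.0, 290.4]]
w -0.2 [[209.7, 153.1], [210.9, 217.7], [212.2, 280.7]]
t 0.2 [[461.0, 268.2], [462.4, 243.6], [463.8, 219.8]]
t -0.2 [[457.9, 277.2], [461.5, 251.9], [465.2, 226.4]]
s 0.2 [[178.5, 273.3], [169.0, 295.7], [158.4, 320.6]]
s -0.2 [[183.4, 277.3], [172.5, 289.6], [160.3, 303.7]]
150 82.0; 153 72.0; 156 72.0; 159 100.0; 161 118.0; 164 117.0; 167 109.0; 170 83.0; 173 82.0; 176 91.0; 179 115.0; 181 114.0; 184 95.0; 187 60.0; 190 59.0; 193 62.0; 196 112.0; 198 113.0; 201 113.0; 204 112.0; 207 114.0; 210 114.0; 213 115.0; 215 114.0; 218 111.0; 221 114.0; 224 114.0; 227 115.0; 230 115.0; 232 111.0; 235 111.0; 238 133.0; 241 169.0; 244 170.0; 247 167.0; 250 169.0; 252 170.0; 255 169.0; 258 170.0; 261 167.0; 264 169.0; 267 169.0; 269 168.0; 272 168.0; 275 125.0; 278 87.0; 281 88.0; 284 149.0; 286 166.0; 289 138.0; 292 74.0; 295 76.0; 298 74.0; 301 46.0; 303 14.0; 306 16.0; 309 15.0;
```

The rod's top edge runs from row 178 to row 291. That matches the cradle at +0.2 (177 to 290) and not −0.2 (153 to 281). I'll check the jar and the stillness, then hand in.

```bash
python3 - <<'E'
from h import *
import pickle
a,b0=pickle.load(open('f0.pkl','rb'));w,b,t=pickle.load(open('f11.pkl','rb'))
df=lambda x,y,r:np.abs(x['frame'].astype(int)-y['frame'])[r].mean().round(2)
print('jar top',df(a,t,np.s_[284:310,353:380]),'scene',df(b0,b,np.s_[272:310,272:302]))
w2=grab('wrist');print('rod still',df(w,w2,np.s_[150:300,180:245]))
# carousel parts off? bench outside stand in scene view
print('clock',robot.get_state()['clock'])
if df(b0,b,np.s_[272:310,272:302])<12: print(robot.finish_job())
E
```

```text
jar top 25.3 scene 4.15
rod still 19.55
clock 21.9
the job is handed in; nothing more can be done
None
```

I handed in the job at about 22 s: in the last wrist view before hand-in, the blank lay in the cradle, heavy end towards the box, cradle tipped down to it. I had no verdict back, my last stillness check was unclear (the wrist picture was still changing, perhaps from the arm settling), the jar looked unmoved in the scene view only, the other parts were last seen in place before the placing, and I viewed 12 pictures, over the limit of 10.

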